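# Seat a spool core on the checking stand

### The arm

A 7-joint arm with a two-finger parallel gripper is mounted at the origin on the work surface. World frame = base frame: x ahead of the robot, y to its left, z up, the work surface at z = 0. Lengths are in mm, angles in rad, forces in N, time in s.
With the tool pointing down it reaches from about 425 to 800 mm from the base axis. Payload 8.3 kg.
Tool frame: the origin (TCP) lies at the very end of the fingers, on their centre line; the grasp point (between the pads) lies 19 mm behind it; z points along the fingers, x is the direction in which the jaws open and shut, and the axes are right-handed (so a half turn about z gives the same grasp; the last joint's range is limited). The gripper opens to 85 mm and grips with 20 to 120 N. Pads are 22 mm wide; open, the fingers measure 114 mm over their backs; the gripper's body (76 mm by 85 mm) begins 54 mm behind the grasp point. The pads swing forward as they close: fully open they stand 13 mm farther back than shut.
Start: joints at [-1.309, 0.383, 0.016, 1.37, -0.006, 1.388, -0.046], TCP at [199.397, 592.321, 231.279] pointing down, gripper open.
Joint ranges: [-2.95, 2.95], [-0.25, 2.06], [-1.52, 1.56], [0.18, 2.33], [-1.44, 4.58], [0.02, 2.06], [-3.01, 3.01]. Speed limits (rad/s): [2.39, 2.39, 3.01, 3.01, 3.14, 3.14, 3.14].

### API

Orientations are given as [roll, pitch, yaw] about the fixed x, y, z axes, in that order (R = Rz(yaw) Ry(pitch) Rx(roll)).
In Python, from rig import ctrl, eyes, search_frame, silhouettes gives the robot as it stands.
- The arm moves only by the tool play_rows, never from a script. Its argument "moves" is a list that holds one entry, the list of rows, each a list of 6 numbers: the shift along the world's x, y, z in cm, then the turn, a rotation vector about the world's x, y, z in degrees. A call has 1 to 10 rows; each row shifts and turns the commanded pose from where the row before left it; what a row does not reach is not made up. A row lasts 1/12 s, in which the tool goes at most 41.7 mm and 7.16 degrees, less where a joint would pass 70% of its speed; a pose out of reach is approached as far as the arm can. A call is refused whole if a number of a shift passes 4.17 or a number of a turn 7.16, either way. A call with a gripper value outside its range is refused whole. "hand" is the closure, from -1 (fully open) to 1 (shut), so that 0 is half open, set as the call begins (left out, the last holds). The fingers move at their own pace and stop on an object; "squeeze" is the grip in N (left out, the last holds). Time passes only in rows, so rows that do not move let the fingers close. It gives the time, the measured TCP pose, the force and the opening at its end, in the units of the state.
- ctrl.observe(): the state, without advancing time (a new reading comes with each control period).
- eyes.read_camera(name): name is "side" or "top" or "wrist"; returns the picture (420x560x3 uint8, red, green, blue); there is no depth.
- eyes.calibration(name): a dict with "fx", "fy", "cx", "cy" (pixels), "xyz" and "attitude" of the camera in the world. Camera axes: x right, y down, z forward; pixel columns grow to the right and rows downward; lengths in mm; the calibration is good to about 2 mm. A picture is of the moment at which its call begins: read the wrist's pose just before it. calibration takes no time and is no camera call; for the wrist camera it gives the pose at the moment of the call.
- ctrl.job_done(): hands the job in, once; it reports no verdict.
Trained networks look in the newest picture that a camera, given by its name, has taken for a name from the list of things; names that differ only in an ending like _2 or _b are one class to them, and where a whole thing is asked for, a point or a joint stands for the part that bears it (a point fixed in the world has none). Each returns a list of dicts, best first, with "p" (0 to 1); they miss things now and then, are a little off and sometimes report something else, mostly with a low value. They report only what shows in the picture. A call takes as long as a camera call.
- search_frame(thing, camera): "point" ([x, y, z] in mm, in the coordinates of the camera as it stood for that picture, good to about 4 mm: the middle of the surface that is visible of it).
- silhouettes(thing, camera): "region" (420x560 bool, what is visible of it).
The state is a dict: "t": time; "joints": joint angles; "dq": joint speeds; "joint_torque": joint torques, N m; "eef_pos": TCP position; "tool_rot": TCP orientation; "contact_force": force on the tool from outside, world axes, zero at the start; "ft_torque": the same for the moment, N m; "finger_gap": finger opening in mm.
Only numpy, scipy, OpenCV 4.12 (cv2) and the standard library are available. Lean on these libraries where they do the work, as an engineer would, in place of code of your own. Each camera call takes 0.05 s, during which the arm holds its last target.

### The job

Pick up the black spool core and set it gently on the small round platform of the checking stand. Slide it home against both brass pins and keep it pressed on the two together for about half a second with a light push of roughly 5 N, never hard. Leave it standing there by itself, centred with no edge overhanging, and do not disturb the blue pot, the gear, the bushing or the film guide.

Things in the scene. Friction and masses are not known exactly. Their poses are not given: they have to be found in the camera images.
- core_mid (a point): centre of the loose black plastic spool core, half-way up. An upright cylinder 50 mm in diameter and 35 mm tall with a blind 25 mm hole in its top, about 90 g. It starts upright on the bench; it may change places with the pot or the gear; z up
- gauge: checking stand fixed to the bench: green base 100 x 80 x 14 mm, column, level round aluminium platform 58 mm in diameter, top 48 mm above the bench. Rigid. Origin on the platform axis at bench height; x axis points level from that axis to midway between the pins (within 0.5 rad of the robot's x), z up. A core touching both pins is concentric with the platform, 4 mm inside its rim
- pin_left: upright brass pin, 6 mm in diameter, fixed in place but turning freely about its own axis, at the platform's rim on its left (+y) side, rising 20 mm above the platform top. Origin on the pin's axis at the height of the platform top. It stands 28 mm from the platform's axis, 35 degrees left of the stand's x axis (22.9 mm along x, 16.1 mm along y)
- pin_right: the same pin on the right: 28 mm from the platform's axis, 35 degrees right of the stand's x axis (22.9 mm along x, -16.1 mm along y). A pushed core can hang up on one pin, or stick if the push also bears down; yielding to the sideways and vertical force felt brings it onto both pins, and those forces fall to nothing
- pot: bystander: blue plastic lens cleaning pot with a white lid, 55 mm in diameter, 59 mm tall; origin at the centre of its underside, z up
- gear: bystander: steel gear lying flat, 55 mm in diameter, 22 mm tall with its hub; origin at the centre of its underside
- bushing: bystander: brass bushing standing upright, 28 mm in diameter, 22 mm tall; origin at the centre of its underside
- guide: bystander: clear acrylic film guide, a channel 30 mm (its x) by 80 mm (its y) by 22 mm tall; origin at the centre of its underside
- core: the same core as core_mid; origin at the centre of its underside

How it is judged (in metres and radians):
On the way, in this order (a step that is already met when the one before it is completed fails the run):
1. the core stands on the platform, its foot at the platform's height and upright, somewhere over the platform (z of core_mid in the frame of gauge between 0.0635 and 0.0675 m and horizontal distance between core_mid and gauge below 0.03 m and angle between core_mid's own z axis and vertical below 0.1 rad), for 0.1 s.
2. the core, on the platform, is pressed against both pins at once, at least 1.0 N on each, for 0.3 s (contact force between core and pin_left above 1 N and contact force between core and pin_right above 1 N and horizontal distance between core_mid and gauge below 0.0025 m and z of core_mid in the frame of gauge below 0.0675 m), for 0.3 s.
At the end, for the whole second after the job is handed in: the core stands upright (within 0.05 rad) and at rest on the platform, its axis within 2 mm of the platform's axis, so it rests at both pins and no edge overhangs (horizontal distance between core_mid and gauge below 0.002 m and z of core_mid in the frame of gauge between 0.064 and 0.067 m and angle between core_mid's own z axis and vertical below 0.05 rad and linear speed of core below 0.01 m/s); the robot touches nothing.
It fails at once if either pin is pressed by the core with more than 10 N (contact force between core and pin_left above 10 N or contact force between core and pin_right above 10 N).
It fails at once if the core is pressed or banged onto the stand with more than 25 N (contact force between core and gauge above 25 N).
It fails at once if a bystander (pot, gear, bushing or film guide) is moved more than 15 mm (distance of any of pot, gear, bushing, guide from where it was at the start of the episode above 0.015 m).
It also fails if it takes over 67 s, if anything falls off the work surface, if the arm or the gripper's body presses on something with over 40 N, if the wrist force passes 120 N, or if a joint passes its speed limit or range.

## Working session

There is one attempt and no reset: what is moved stays moved. The work goes in short steps, Python scripts to look and compute and a tool call to move; the robot and the scene stay as the last step left them, time stands still between calls to the robot, and variables do not carry over. Pictures are saved under pics/ and viewed, and the job is handed in when it is done.

Besides the shell and the picture viewer there is one more tool, called after "Emit:" as name(argument=value, ...) on one line, values as JSON. play_rows: Moves the arm, as the interface text tells. Its arguments: {"type":"object","properties":{"moves":{"type":"array"},"hand":{"type":"number"},"squeeze":{"type":"number"}},"required":["moves"]}

```bash
mkdir -p pics; ls
cat > h.py <<'E'
import numpy as np, cv2
from rig import ctrl, eyes, search_frame, silhouettes
from scipy.spatial.transform import Rotation as R
def snap(cam,fn=None):
    c=eyes.calibration(cam); im=eyes.read_camera(cam)
    if fn: cv2.imwrite('pics/'+fn,im[:,:,::-1])
    return c,im
def rot(c):
    a=np.array(c['attitude'],float)
    return a if a.shape==(3,3) else R.from_euler('xyz',a).as_matrix()
def toworld(c,p): return rot(c)@np.array(p)+np.array(c['xyz'])
def proj(c,P):
    q=rot(c).T@(np.array(P)-np.array(c['xyz'])); return [c['fx']*q[0]/q[2]+c['cx'],c['fy']*q[1]/q[2]+c['cy']]
def ray(c,u,v):
    d=rot(c)@np.array([(u-c['cx'])/c['fx'],(v-c['cy'])/c['fy'],1]); return np.array(c['xyz']),d
def atz(c,u,v,z):
    o,d=ray(c,u,v); return o+d*(z-o[2])/d[2]
E
python3 - <<'E'
from h import *
print(ctrl.observe())
for n in ['side','top']:
    c,im=snap(n,n+'0.png'); print(n,c)
    for t in ['core','gauge','pin_left','pin_right','pot','gear','bushing','guide']:
        r=search_frame(t,n); print(t,[(round(x['p'],2),toworld(c,x['point']).round(1)) for x in r[:3]])
E
```

```text
pics
{'t': 0.0, 'joints': array([-1.30892376,  0.38420294,  0.01636405,  1.37117996, -0.006317  ,
        1.38818443, -0.04650566]), 'dq': array([ 5.92351700e-04, -6.49494130e-04,  9.53949731e-04, -3.21328499e-04,
       -4.60587720e-05,  1.10549213e-03,  4.44027702e-04]), 'joint_torque': array([ 7.65684836e-04, -6.27599502e+01,  8.44896566e-01, -3.71805382e+01,
        1.66688446e-02,  1.43511620e-02,  3.74637708e-07]), 'eef_pos': array([199.22632516, 591.86057016, 230.28903881]), 'tool_rot': array([3.14157950e+00, 1.92611262e-03, 1.24608778e+00]), 'contact_force': array([-0.29548827, -0.69243914, -0.79538995]), 'ft_torque': array([ 0.01729806, -0.01081486, -0.03593324]), 'finger_gap': 85.48363499613708}
side {'fx': 544.950560766339, 'fy': 544.950560766339, 'cx': 281.55198452700307, 'cy': 216.07862840635403, 'xyz': array([ 441.92870215, -840.73164417,  744.23194878]), 'attitude': array([-2.24370592,  0.01652418, -0.18654691])}
core [(0.97, array([496.1, 308.9,  31.9]))]
gauge [(0.7, array([556.2,  91.8,  13.5]))]
pin_left []
pin_right [(0.55, array([ 545.1, -157.7,   57.9])), (0.44, array([585.6,  99. ,  45. ]))]
pot [(0.61, array([ 544. , -158.9,   58.6]))]
gear [(0.87, array([ 457.6, -304.6,   16.8]))]
bushing [(0.46, array([690.8, -61.9,  17.1]))]
guide [(0.71, array([ 670.2, -220.6,    6.1]))]
top {'fx': 489.3731775284136, 'fy': 489.3731775284136, 'cx': 278.22814003175034, 'cy': 203.1104085058671, 'xyz': array([ 337.21868011,    9.80793089, 1188.85246915]), 'attitude': array([-2.93626881e+00,  1.38688828e-04, -1.67236566e+00])}
core [(0.69, array([487.3, 324.4,  37.5]))]
gauge [(0.75, array([553.5,  99.6,  16.9]))]
pin_left []
pin_right [(0.61, array([ 540. , -138.4,   59.6])), (0.21, array([552.6,  99. ,  15.8]))]
pot [(0.77, array([ 543.6, -137.8,   59.4]))]
gear [(0.96, array([ 455.3, -290.5,   12.8]))]
bushing []
guide [(0.69, array([ 670.3, -214.2,   10.8]))]
```

View pics/side0.png

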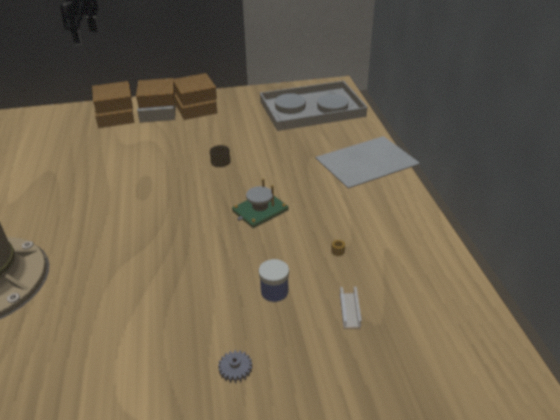

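View pics/top0.png

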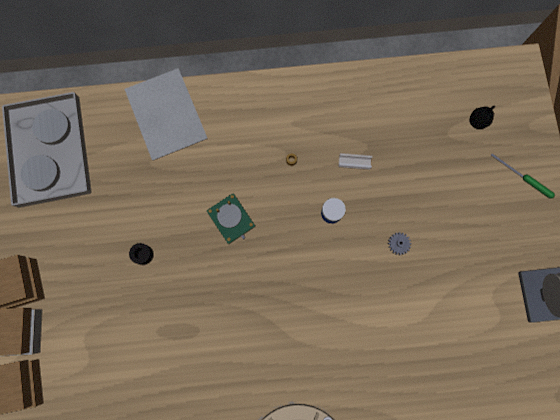

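Side view: core at about (220,156), stand (260,203), pins near (264,183) and (272,190). Top view: core at (141,254), stand (231,217). Next I triangulate from masks.

Run:
```python
from h import *
S={}
for n in ['side','top']:
    c,im=snap(n); S[n]=(c,im)
    for t in ['core','gauge']:
        r=silhouettes(t,n); m=r[0]['region']; ys,xs=np.nonzero(m); print(n,t,r[0]['p'],xs.mean(),ys.mean(),xs.min(),xs.max(),ys.min(),ys.max(),m.sum())
        if t=='core': print(' core at z=17:',atz(c,xs.mean(),ys.mean(),17).round(1), 'z=35',atz(c,xs.mean(),ys.mean(),35).round(1))
    for box,nm in [((180,130,320,240),'side'),((100,180,280,280),'top')]:
        if nm==n:
            x0,y0,x1,y1=box; cv2.imwrite(f'pics/{n}_z.png',cv2.resize(im[y0:y1,x0:x1,::-1],None,fx=5 if n=='side' else 4,fy=5 if n=='side' else 4,interpolation=cv2.INTER_CUBIC))
```

```text
side core 0.89 219.25925925925927 156.59953703703704 209 230 146 168 432
 core at z=17: [491.6 323.7  17. ] z=35 [490.4 294.9  35. ]
side gauge 0.73 259.3175230566535 206.19038208168644 232 288 180 228 1518
top core 0.59 141.18509615384616 254.23076923076923 129 153 244 265 416
 core at z=17: [488.9 324.3  17. ] z=35 [486.6 319.5  35. ]
top gauge 0.96 231.05178701677607 218.93289569657185 208 254 194 243 1371
```

View pics/side_z.png

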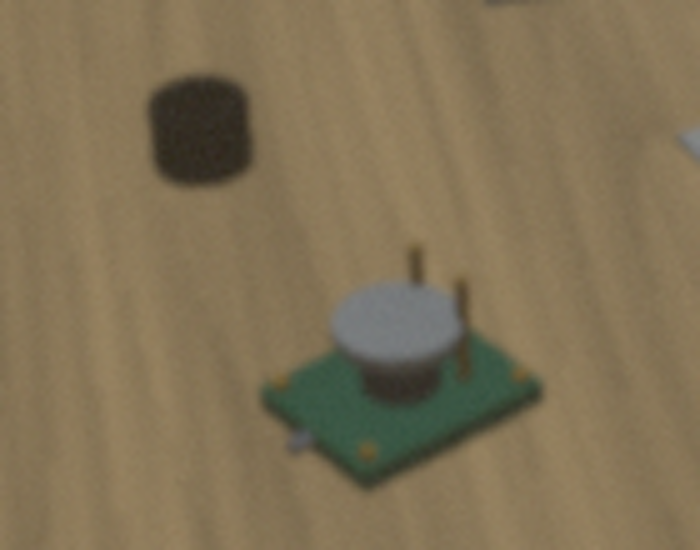

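View pics/top_z.png

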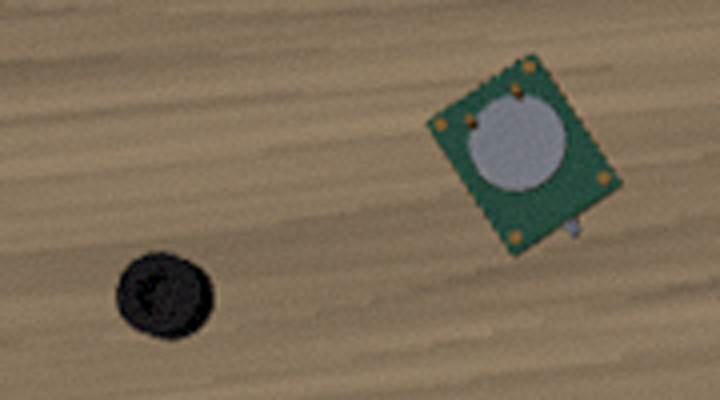

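Run:
```python
from h import *
ct=eyes.calibration('top'); cs=eyes.calibration('side'); cw=eyes.calibration('wrist')
print(cw)
def tri(a,b):
    o1,d1=ray(ct,*a); o2,d2=ray(cs,*b)
    t=np.linalg.lstsq(np.c_[d1,-d2],o2-o1,rcond=None)[0]; p,q=o1+t[0]*d1,o2+t[1]*d2
    return ((p+q)/2).round(1), np.linalg.norm(p-q).round(1)
T=lambda x,y:(x/4+100-.4,y/4+180-.4); Sd=lambda x,y:(x/5+180-.4,y/5+130-.4)
print('platform',tri(T(517,142),Sd(397,322)))
print('pinL top',tri(T(471,121),Sd(415,247)))
print('pinR top',tri(T(516,90),Sd(461,282)))
print('core top',tri(T(160,292),Sd(199,98)))
for u in [(471,122),(517,91)]: print(atz(ct,*T(*u),68).round(1))
```

```text
{'fx': 318.0666081186034, 'fy': 318.0666081186034, 'cx': 279.1758384028986, 'cy': 210.39405024544777, 'xyz': array([128.28238705, 616.3970979 , 374.02307085]), 'attitude': array([2.84431794e+00, 5.34774139e-04, 1.24502442e+00])}
platform (array([557.9, 105.3,  47.7]), np.float64(2.5))
pinL top (array([569.7, 129.2,  68.9]), np.float64(4.0))
pinR top (array([585.5, 101.7,  67.1]), np.float64(3.3))
core top (array([492.1, 322.1,  38.8]), np.float64(3.4))
[567.3 129.3  68. ]
[583.  101.1  68. ]
```

Platform measured at (558,105,47.7), pins about 20 mm above it, stand yaw ≈0.5; core at (490,322). Both views agree and match the given sizes. Moving over the core with the jaws turned along the stand's y.

Emit:
play_rows(moves=[[[1.45, -1.3, 0, 0, 0, -6.6], [1.45, -1.3, 0, 0, 0, -6.6], [1.45, -1.3, 0, 0, 0, -6.6], [1.45, -1.3, 0, 0, 0, -6.6], [1.45, -1.3, 0, 0, 0, -6.6], [1.45, -1.3, 0, 0, 0, -6.6], [1.45, -1.3, 0, 0, 0, -6.6], [1.45, -1.3, 0, 0, 0, -6.6], [1.45, -1.3, 0, 0, 0, -6.6], [1.45, -1.3, 0, 0, 0, -6.6]]], hand=-1, squeeze=25)

```text
t: 2.03
eef_pos: [345.0, 461.7, 231.4]
tool_rot: [-3.141, -0.0, 0.089]
contact_force: [0.8, 0.5, 0.6]
finger_gap: 85.2
```

Emit:
play_rows(moves=[[[1.45, -1.4, 0, 0, 0, -6.6], [1.45, -1.4, 0, 0, 0, -6.6], [1.45, -1.4, 0, 0, 0, -6.6], [1.45, -1.4, 0, 0, 0, -6.6], [1.45, -1.4, 0, 0, 0, -6.6], [1.45, -1.4, 0, 0, 0, -6.6], [1.45, -1.4, 0, 0, 0, -6.6], [1.45, -1.4, 0, 0, 0, -6.6], [1.45, -1.4, 0, 0, 0, -6.6], [1.45, -1.4, 0, 0, 0, -6.6]]])

```text
t: 2.87
eef_pos: [490.0, 321.7, 231.4]
tool_rot: [-3.141, 0.0, -1.063]
contact_force: [-0.4, 0.3, -0.1]
finger_gap: 85.1
```

Run:
```python
from h import *
o=ctrl.observe(); print({k:o[k].round(3) for k in ['eef_pos','tool_rot','contact_force','joints']},o['t'])
c,im=snap('wrist','w1.png'); print(c)
for t in ['core','gauge','pin_left']:
    print(t,[(round(x['p'],2),toworld(c,x['point']).round(1)) for x in search_frame(t,'wrist')[:3]])
r=silhouettes('core','wrist')
if r:
    ys,xs=np.nonzero(r[0]['region']); print(xs.min(),xs.max(),ys.min(),ys.max())
```

```text
{'eef_pos': array([490.014, 321.672, 231.444]), 'tool_rot': array([-3.141,  0.   , -1.063]), 'contact_force': array([-0.387,  0.305, -0.07 ]), 'joints': array([-1.048,  0.322,  0.534,  1.503, -0.165,  1.362, -1.566])} 2.8667
{'fx': 318.0666081186034, 'fy': 318.0666081186034, 'cx': 279.1758384028986, 'cy': 210.39405024544777, 'xyz': array([555.48128528, 358.20538917, 374.21410914]), 'attitude': array([ 2.84259139e+00,  6.69708485e-04, -1.06429455e+00])}
core [(0.78, array([495.7, 322.9,  35.8]))]
gauge [(0.87, array([559. , 118.1,  11.7]))]
pin_left [(0.49, array([570.3, 134.4,  49.6]))]
257 301 156 205
```

View pics/w1.png

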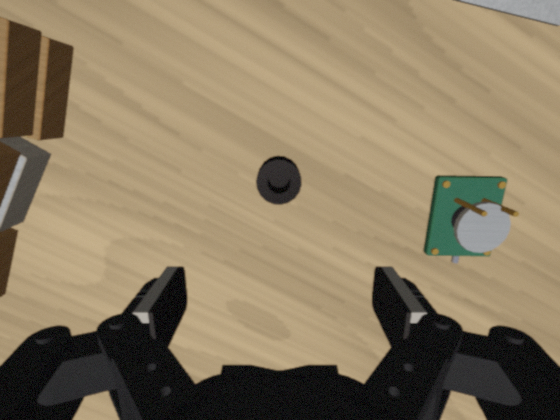

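Wrist view: core top centred near (279,178), its hole at (280,177); stand at right with platform at (482,227) and pins at (470,207), (500,208). Locating more precisely.

Run:
```python
from h import *
c,im=snap('wrist')
z=cv2.resize(im[150:215,245:315,::-1],None,fx=8,fy=8,interpolation=cv2.INTER_CUBIC); z=np.clip(z*2.5,0,255).astype(np.uint8)
def circ(x,y,zz,r): return np.array([proj(c,[x+r*np.cos(a),y+r*np.sin(a),zz]) for a in np.linspace(0,6.283,60)])
for zz,col in [(35,(0,255,0)),(0,(0,0,255))]:
    p=((circ(490,322,zz,25)-[245,150]+.5)*8).astype(np.int32); cv2.polylines(z,[p],True,col,1)
cv2.imwrite('pics/w1z.png',z)
z=cv2.resize(im[160:275,415:530,::-1],None,fx=5,fy=5,interpolation=cv2.INTER_CUBIC)
for x,y,zz,r in [(558,105.3,48,29)]:
    p=((circ(x,y,zz,r)-[415,160]+.5)*5).astype(np.int32); cv2.polylines(z,[p],True,(0,0,255),1)
cv2.imwrite('pics/w1g.png',z)
```

```text
(no output)
```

View pics/w1z.png

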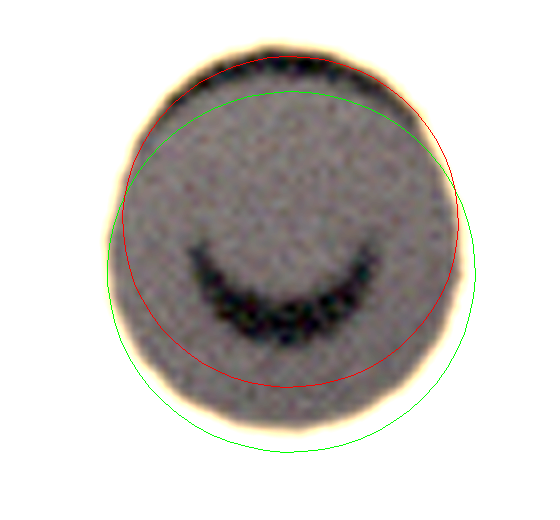

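View pics/w1g.png

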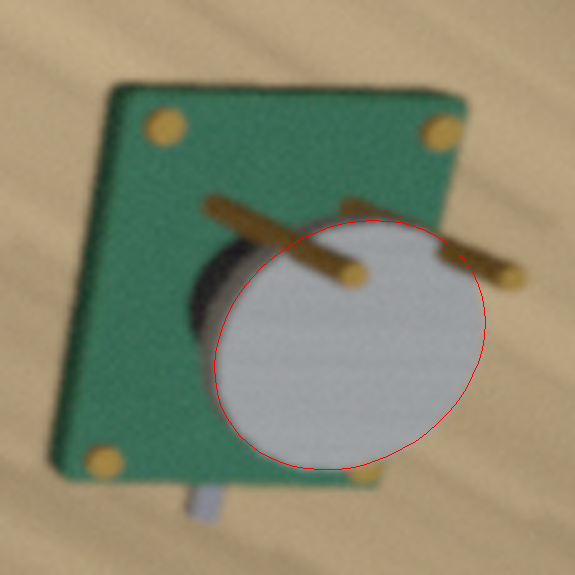

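Run:
```python
from h import *
c=eyes.calibration('wrist')
g=np.array([558,105.3])
f=lambda x,y,z:atz(c,x/5+415-.4,y/5+160-.4,z)
L=f(512,276,68);Rr=f(353,273,68)
# left is +y: 
print('pins',L.round(1),Rr.round(1),np.linalg.norm(L-Rr))
for P in (L,Rr): d=P[:2]-g; print(np.linalg.norm(d), np.degrees(np.arctan2(d[1],d[0])))
```

```text
pins [585.8 103.   68. ] [570.5 131.3  68. ] 32.21964326493
27.906913551352897 -4.713592150668076
28.884655973753574 64.39044450907552
```

Emit:
play_rows(moves=[[[0.05, 0.05, -3.0, 0, 0, 0], [0.05, 0.05, -3.0, 0, 0, 0], [0.05, 0.05, -3.0, 0, 0, 0], [0.05, 0.05, -3.0, 0, 0, 0], [0, 0, -3.0, 0, 0, 0], [0, 0, -3.0, 0, 0, 0], [0, 0, -0.5, 0, 0, 0], [0, 0, 0, 0, 0, 0]]])

```text
t: 3.83
eef_pos: [489.3, 324.4, 44.4]
tool_rot: [3.137, -0.0, -1.055]
contact_force: [0.4, -0.7, 0.6]
finger_gap: 85.7
```

Run:
```python
from h import *
o=ctrl.observe(); print(o['eef_pos'],o['tool_rot'],o['contact_force'])
c,im=snap('wrist','w2.png');
```

```text
[489.29128477 324.41734197  44.42387933] [ 3.13709794e+00 -3.47344215e-04 -1.05537448e+00] [ 0.40076241 -0.67750184  0.59667471]
```

View pics/w2.png

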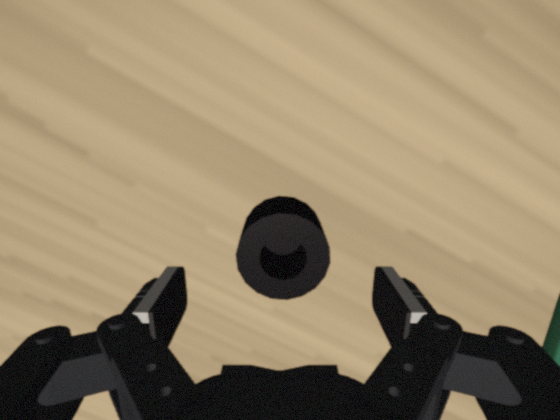

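Run:
```python
from h import *
o=ctrl.observe(); print(o['eef_pos'],o['tool_rot'],o['joints'])
c,im=snap('wrist')
print(atz(c,283,253.5,35),proj(c,[492,323.7,35]))
z=np.clip(im[180:310,220:350,::-1].astype(float)*2.5,0,255).astype(np.uint8); z=cv2.resize(z,None,fx=4,fy=4,interpolation=cv2.INTER_CUBIC)
p=np.array([proj(c,[492+25*np.cos(a),323.7+25*np.sin(a),35]) for a in np.linspace(0,6.28,60)])
cv2.polylines(z,[((p-[220,180]+.5)*4).astype(np.int32)],True,(0,255,0),1)
cv2.imwrite('pics/w2z.png',z)
```

```text
[490.83606374 324.98154206  46.53642478] [ 3.14069608e+00  8.64982058e-05 -1.05601020e+00] [-1.0053085   0.4967613   0.47811765  1.70960898 -0.26373284  1.00041486
 -1.48885173]
[494.75487624 325.17127692  35.        ] [np.float64(282.8431350578179), np.float64(258.86446549075305)]
```

View pics/w2z.png

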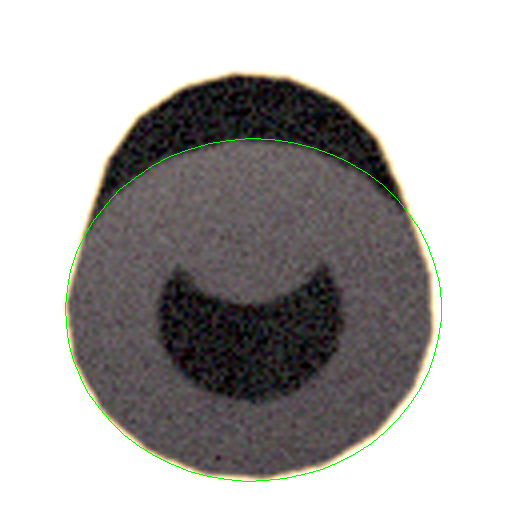

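Emit:
play_rows(moves=[[[0.1, 0, -1.5, 0, 0, 0], [0, 0, -1.5, 0, 0, 0], [0, 0, -0.9, 0, 0, 0], [0, 0, 0, 0, 0, 0], [0, 0, 0, 0, 0, 0], [0, 0, 0, 0, 0, 0]]])

```text
t: 4.43
eef_pos: [493.2, 324.9, 8.8]
tool_rot: [-3.139, 0.0, -1.058]
contact_force: [0.5, 0.4, -0.1]
finger_gap: 85.3
```

Emit:
play_rows(moves=[[[0, 0, 0, 0, 0, 0], [0, 0, 0, 0, 0, 0], [0, 0, 0, 0, 0, 0], [0, 0, 0, 0, 0, 0], [0, 0, 0, 0, 0, 0], [0, 0, 0, 0, 0, 0], [0, 0, 0, 0, 0, 0], [0, 0, 0, 0, 0, 0], [0, 0, 0, 0, 0, 0], [0, 0, 0, 0, 0, 0]]], hand=1, squeeze=30)

```text
t: 5.27
eef_pos: [492.7, 324.5, 8.0]
tool_rot: [-3.141, 0.0, -1.058]
contact_force: [-2.3, -1.1, 6.4]
finger_gap: 49.2
```

Emit:
play_rows(moves=[[[0, 0, 0.3, 0, 0, 0], [0, 0, 1, 0, 0, 0], [0, 0, 2, 0, 0, 0], [0, 0, 2.5, 0, 0, 0], [0, 0, 2.5, 0, 0, 0], [0, 0, 1.5, 0, 0, 0], [0, 0, 0, 0, 0, 0], [0, 0, 0, 0, 0, 0], [0, 0, 0, 0, 0, 0]]])

```text
t: 6.02
eef_pos: [491.7, 324.1, 104.5]
tool_rot: [3.14, 0.0, -1.058]
contact_force: [-0.8, 0.6, -1.5]
finger_gap: 49.1
```

Run:
```python
from h import *
o=ctrl.observe(); print(o['eef_pos'],o['tool_rot'],o['contact_force'],o['finger_gap'])
c,im=snap('wrist','w3.png'); 
z=np.clip(im[200:,100:480,::-1].astype(float)*2.5,0,255).astype(np.uint8); z=cv2.resize(z,None,fx=2,fy=2); cv2.imwrite('pics/w3z.png',z)
```

```text
[491.71915963 324.07655322 104.48466721] [ 3.14029375e+00  2.76859762e-05 -1.05760820e+00] [-0.79942003  0.59570807 -1.46986725] 49.080039916160906
```

View pics/w3z.png

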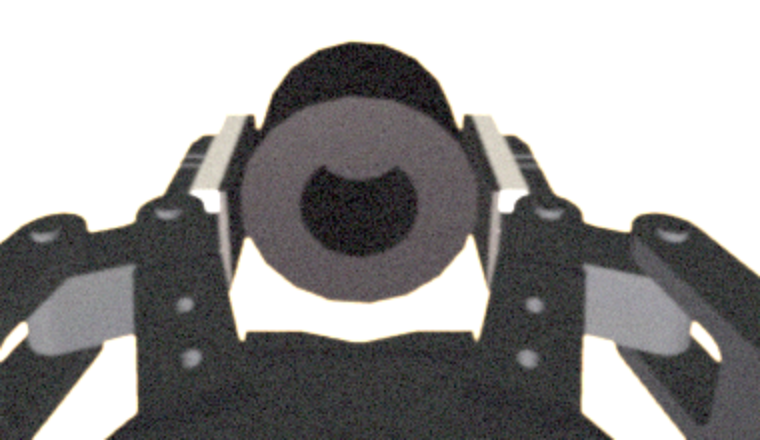

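Run:
```python
from h import *
o=ctrl.observe();c,im=snap('wrist')
t=o['eef_pos']; print(t,c['xyz'])
z=t[2]+27
P=atz(c,280,299,z); print(P, P-t, 'proj tcp',proj(c,[t[0],t[1],z]))
z=np.clip(im[230:370,200:360,::-1].astype(float)*2.5,0,255).astype(np.uint8); z=cv2.resize(z,None,fx=4,fy=4,interpolation=cv2.INTER_CUBIC)
p=np.array([proj(c,[t[0]+25*np.cos(a),t[1]+25*np.sin(a),t[2]+27]) for a in np.linspace(0,6.28,60)])
cv2.polylines(z,[((p-[200,230]+.5)*4).astype(np.int32)],True,(0,255,0),1)
cv2.imwrite('pics/w3y.png',z)
```

```text
[491.51881446 323.91855437 104.02479686] [557.08503496 361.04504559 246.61359881]
[492.20406043 324.20607483 131.02479686] [ 0.68524597  0.28752046 27.        ] proj tcp [np.float64(279.7946306237918), np.float64(300.5426611919653)]
```

View pics/w3y.png

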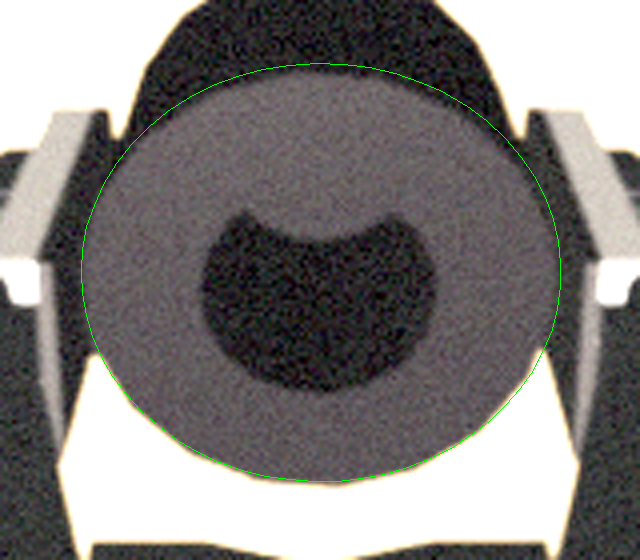

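Emit:
play_rows(moves=[[[0.3, -1.2, 0, 0, 0, 0], [0.6, -2.2, 0, 0, 0, -0.3], [0.8, -2.8, 0, 0, 0, -0.4], [0.8, -3.0, 0, 0, 0, 0], [0.8, -3.0, 0, 0, 0, 0], [0.8, -3.0, 0, 0, 0, 0], [0.8, -2.8, 0, 0, 0, 0], [0.7, -2.2, 0, 0, 0, 0], [0.4, -1.3, 0, 0, 0, 0], [0.1, -0.6, 0, 0, 0, 0]]])

```text
t: 6.95
eef_pos: [553.6, 98.7, 104.8]
tool_rot: [3.14, -0.001, -1.075]
contact_force: [0.1, 0.0, -1.2]
finger_gap: 49.1
```

Emit:
play_rows(moves=[[[0, 0, 0, 0, 0, 0], [0, 0, -0.7, 0, 0, 0], [0, 0, -0.7, 0, 0, 0], [0, 0, 0, 0, 0, 0], [0, 0, 0, 0, 0, 0], [0, 0, 0, 0, 0, 0]]])

```text
t: 7.45
eef_pos: [553.1, 104.2, 91.0]
tool_rot: [3.141, 0.0, -1.069]
contact_force: [-0.3, -1.2, -1.9]
finger_gap: 49.5
```

Run:
```python
from h import *
c,im=snap('wrist','w4.png');o=ctrl.observe();t=o['eef_pos']; print(t,o['tool_rot'],o['contact_force'])
z=np.clip(im[150:380,180:380,::-1].astype(float)*1.5,0,255).astype(np.uint8); z=cv2.resize(z,None,fx=2.6,fy=2.6,interpolation=cv2.INTER_CUBIC)
def circ(x,y,zz,r,col):
    p=np.array([proj(c,[x+r*np.cos(a),y+r*np.sin(a),zz]) for a in np.linspace(0,6.28,60)])
    cv2.polylines(z,[((p-[180,150]+.5)*2.6).astype(np.int32)],True,col,1)
circ(558,105.3,48,29,(0,0,255))
for s in (1,-1): 
    a=0.5+s*np.radians(35); circ(558+28*np.cos(a),105.3+28*np.sin(a),68,3,(0,255,0))
cv2.imwrite('pics/w4z.png',z)
c,im=snap('side'); z=cv2.resize(im[100:260,180:340,::-1],None,fx=4,fy=4,interpolation=cv2.INTER_CUBIC); cv2.imwrite('pics/s4z.png',z[:600])
```

```text
[553.32459884 103.94224753  91.25551777] [ 3.14156506e+00  8.00345639e-05 -1.06897463e+00] [-0.03517425 -0.87608683 -1.16520762]
```

View pics/w4z.png

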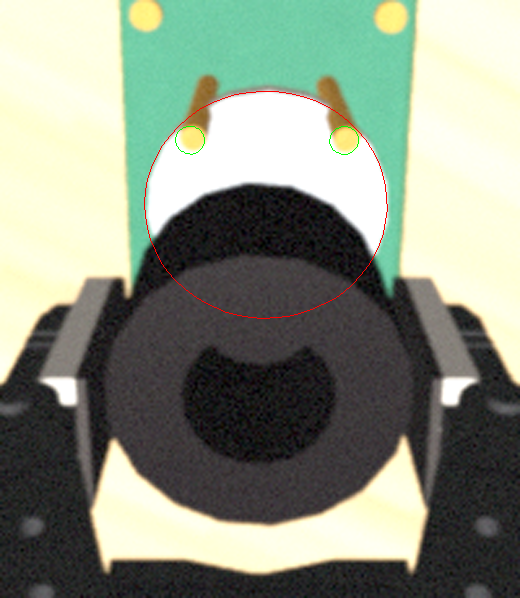

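View pics/s4z.png

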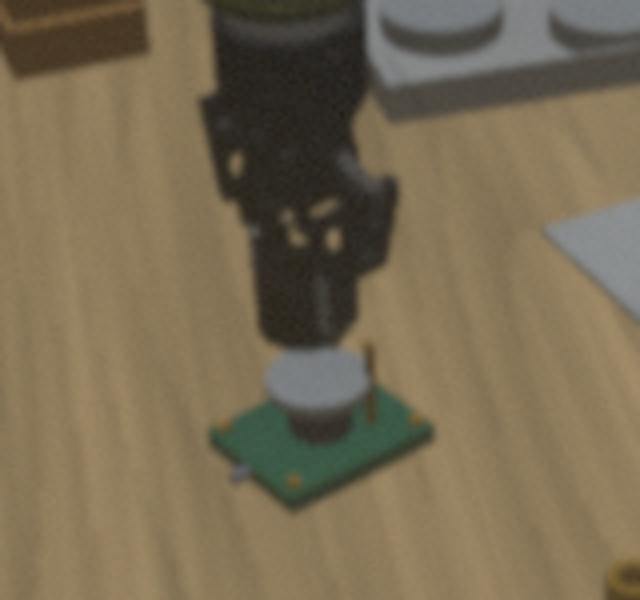

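Emit:
play_rows(moves=[[[-0.05, -0.17, 0, 0, 0, 0], [0, 0, -1.0, 0, 0, 0], [0, 0, -1.0, 0, 0, 0], [0, 0, -0.8, 0, 0, 0], [0, 0, -0.2, 0, 0, 0], [0, 0, 0, 0, 0, 0], [0, 0, 0, 0, 0, 0], [0, 0, 0, 0, 0, 0]]])

```text
t: 8.22
eef_pos: [553.2, 101.6, 61.5]
tool_rot: [-3.141, -0.0, -1.07]
contact_force: [0.4, 0.5, -1.6]
finger_gap: 49.2
```

Emit:
play_rows(moves=[[[0, 0, -0.05, 0, 0, 0], [0, 0, 0, 0, 0, 0], [0, 0, -0.05, 0, 0, 0], [0, 0, 0, 0, 0, 0], [0, 0, 0, 0, 0, 0]]])

```text
t: 8.63
eef_pos: [552.9, 101.7, 60.3]
tool_rot: [-3.141, 0.0, -1.07]
contact_force: [-0.3, -0.2, -1.7]
finger_gap: 49.6
```

Emit:
play_rows(moves=[[[0, 0, -0.05, 0, 0, 0], [0, 0, 0, 0, 0, 0], [0, 0, 0, 0, 0, 0]]])

```text
t: 8.88
eef_pos: [552.9, 101.6, 59.7]
tool_rot: [3.142, 0.0, -1.07]
contact_force: [0.3, -0.2, -1.5]
finger_gap: 49.1
```

Emit:
play_rows(moves=[[[0, 0, -0.05, 0, 0, 0], [0, 0, 0, 0, 0, 0], [0, 0, -0.05, 0, 0, 0], [0, 0, 0, 0, 0, 0], [0, 0, 0, 0, 0, 0]]])

```text
t: 9.3
eef_pos: [552.9, 101.6, 58.7]
tool_rot: [3.142, 0.0, -1.07]
contact_force: [0.6, -0.1, -1.3]
finger_gap: 49.1
```

Emit:
play_rows(moves=[[[0, 0, -0.05, 0, 0, 0], [0, 0, 0, 0, 0, 0], [0, 0, -0.05, 0, 0, 0], [0, 0, 0, 0, 0, 0], [0, 0, 0, 0, 0, 0]]])

```text
t: 9.72
eef_pos: [552.9, 101.6, 57.7]
tool_rot: [3.142, 0.0, -1.07]
contact_force: [-0.8, -0.7, -2.0]
finger_gap: 49.0
```

Emit:
play_rows(moves=[[[0, 0, -0.05, 0, 0, 0], [0, 0, 0, 0, 0, 0], [0, 0, 0, 0, 0, 0]]])

```text
t: 9.97
eef_pos: [552.9, 101.6, 57.2]
tool_rot: [-3.142, 0.0, -1.07]
contact_force: [-0.8, 0.3, -1.1]
finger_gap: 49.3
```

Emit:
play_rows(moves=[[[0, 0, -0.05, 0, 0, 0], [0, 0, 0, 0, 0, 0], [0, 0, 0, 0, 0, 0]]])

```text
t: 10.22
eef_pos: [552.9, 101.6, 56.8]
tool_rot: [-3.142, 0.0, -1.07]
contact_force: [0.2, -0.2, -1.1]
finger_gap: 49.0
```

Emit:
play_rows(moves=[[[0, 0, -0.03, 0, 0, 0], [0, 0, 0, 0, 0, 0], [0, 0, 0, 0, 0, 0]]])

```text
t: 10.47
eef_pos: [552.9, 101.6, 56.5]
tool_rot: [3.142, 0.0, -1.07]
contact_force: [-0.1, 0.2, -1.1]
finger_gap: 49.0
```

Emit:
play_rows(moves=[[[0, 0, -0.03, 0, 0, 0], [0, 0, 0, 0, 0, 0], [0, 0, 0, 0, 0, 0]]])

```text
t: 10.72
eef_pos: [552.9, 101.6, 56.2]
tool_rot: [-3.142, 0.0, -1.07]
contact_force: [0.1, -0.3, -1.5]
finger_gap: 49.4
```

Emit:
play_rows(moves=[[[0, 0, -0.03, 0, 0, 0], [0, 0, 0, 0, 0, 0], [0, 0, 0, 0, 0, 0]]])

```text
t: 10.97
eef_pos: [552.9, 101.6, 56.1]
tool_rot: [-3.141, 0.0, -1.07]
contact_force: [-0.9, -0.3, 1.2]
finger_gap: 49.4
```

Run:
```python
from h import *
c,im=snap('wrist','w5.png');o=ctrl.observe();t=o['eef_pos']; print(t,o['tool_rot'],o['contact_force'])
b=[180,190];S=3.5
z=np.clip(im[b[1]:b[1]+170,b[0]:b[0]+200,::-1].astype(float)*1.5,0,255).astype(np.uint8); z=cv2.resize(z,None,fx=S,fy=S,interpolation=cv2.INTER_CUBIC)
def circ(x,y,zz,r,col):
    p=np.array([proj(c,[x+r*np.cos(a),y+r*np.sin(a),zz]) for a in np.linspace(0,6.28,60)])
    cv2.polylines(z,[((p-b+.5)*S).astype(np.int32)],True,col,1)
circ(558,105.3,48,29,(0,0,255)); circ(t[0],t[1],83,25,(255,0,0))
for s in (1,-1): 
    a=0.5+s*np.radians(35); circ(558+28*np.cos(a),105.3+28*np.sin(a),68,3,(0,255,0))
cv2.imwrite('pics/w5z.png',z)
```

```text
[552.92246349 101.57755327  56.04180757] [-3.14143646e+00  1.29660690e-04 -1.07010636e+00] [-1.69525209  0.69721024  2.87874519]
```

View pics/w5z.png

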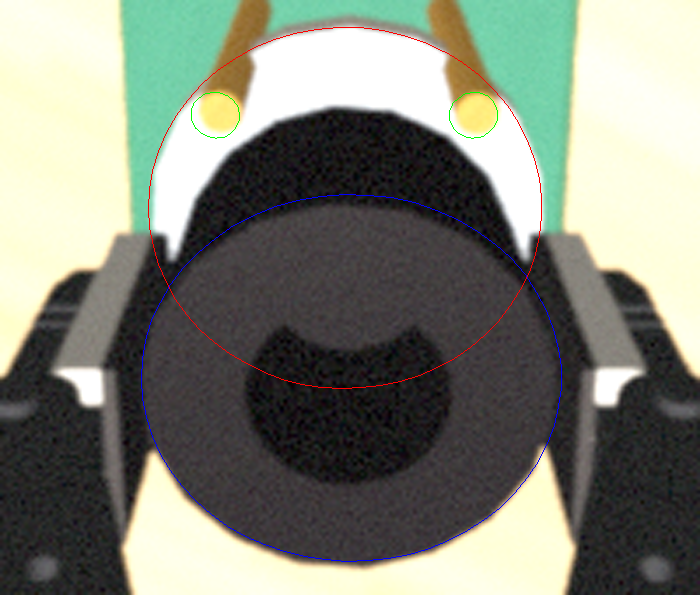

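Emit:
play_rows(moves=[[[0, 0, 0.015, 0, 0, 0], [0.044, 0.024, 0, 0, 0, 0], [0.044, 0.024, 0, 0, 0, 0], [0.044, 0.024, 0, 0, 0, 0], [0.044, 0.024, 0, 0, 0, 0], [0.044, 0.024, 0, 0, 0, 0], [0.044, 0.024, 0, 0, 0, 0], [0, 0, 0, 0, 0, 0], [0, 0, 0, 0, 0, 0]]])

```text
t: 11.77
eef_pos: [555.7, 103.0, 56.1]
tool_rot: [-3.141, -0.0, -1.07]
contact_force: [-0.1, -1.5, 1.6]
finger_gap: 49.4
```

Emit:
play_rows(moves=[[[0.026, 0.014, 0, 0, 0, 0], [0, 0, 0, 0, 0, 0], [0.026, 0.014, 0, 0, 0, 0], [0, 0, 0, 0, 0, 0], [0, 0, 0, 0, 0, 0]]])

```text
t: 12.18
eef_pos: [556.1, 103.3, 56.0]
tool_rot: [-3.141, 0.0, -1.07]
contact_force: [-1.4, -1.9, 1.5]
finger_gap: 48.8
```

Emit:
play_rows(moves=[[[0.026, 0.014, 0, 0, 0, 0], [0, 0, 0, 0, 0, 0], [0, 0, 0, 0, 0, 0]]])

```text
t: 12.43
eef_pos: [556.4, 103.5, 56.1]
tool_rot: [-3.141, 0.0, -1.07]
contact_force: [-1.0, -0.6, 2.8]
finger_gap: 49.5
```

Emit:
play_rows(moves=[[[0.026, 0.014, 0, 0, 0, 0], [0, 0, 0, 0, 0, 0], [0, 0, 0, 0, 0, 0]]])

```text
t: 12.68
eef_pos: [556.6, 103.6, 56.0]
tool_rot: [-3.142, 0.0, -1.07]
contact_force: [-2.0, -1.5, 3.0]
finger_gap: 48.7
```

Emit:
play_rows(moves=[[[0, 0, 0.02, 0, 0, 0], [0, 0, 0, 0, 0, 0], [0, 0, 0, 0, 0, 0]]])

```text
t: 12.93
eef_pos: [556.6, 104.0, 56.0]
tool_rot: [-3.141, 0.0, -1.07]
contact_force: [-0.4, 1.2, -0.4]
finger_gap: 49.4
```

Emit:
play_rows(moves=[[[0.018, 0.01, 0, 0, 0, 0], [0, 0, 0, 0, 0, 0], [0, 0, 0, 0, 0, 0]]])

```text
t: 13.18
eef_pos: [556.7, 103.8, 56.1]
tool_rot: [-3.142, 0.0, -1.07]
contact_force: [0.0, -0.5, -1.5]
finger_gap: 49.0
```

Emit:
play_rows(moves=[[[0.018, 0.01, 0, 0, 0, 0], [0, 0, 0, 0, 0, 0], [0, 0, 0, 0, 0, 0]]])

```text
t: 13.43
eef_pos: [556.9, 103.8, 56.2]
tool_rot: [-3.142, 0.0, -1.07]
contact_force: [-0.7, -1.6, -2.3]
finger_gap: 49.1
```

Emit:
play_rows(moves=[[[0.018, 0.01, 0, 0, 0, 0], [0, 0, 0, 0, 0, 0], [0, 0, 0, 0, 0, 0]]])

```text
t: 13.68
eef_pos: [557.1, 103.9, 56.2]
tool_rot: [-3.142, 0.0, -1.07]
contact_force: [-0.6, -0.6, -1.1]
finger_gap: 49.1
```

Emit:
play_rows(moves=[[[0.018, 0.01, 0, 0, 0, 0], [0, 0, 0, 0, 0, 0], [0, 0, 0, 0, 0, 0]]])

```text
t: 13.93
eef_pos: [557.3, 104.0, 56.2]
tool_rot: [-3.142, 0.0, -1.07]
contact_force: [0.0, 0.2, -0.5]
finger_gap: 49.0
```

Emit:
play_rows(moves=[[[0.018, 0.01, 0, 0, 0, 0], [0, 0, 0, 0, 0, 0], [0, 0, 0, 0, 0, 0]]])

```text
t: 14.18
eef_pos: [557.5, 104.1, 56.2]
tool_rot: [-3.142, 0.0, -1.07]
contact_force: [0.6, -0.2, -1.6]
finger_gap: 49.2
```

Emit:
play_rows(moves=[[[0.018, 0.01, 0, 0, 0, 0], [0, 0, 0, 0, 0, 0], [0, 0, 0, 0, 0, 0]]])

```text
t: 14.43
eef_pos: [557.7, 104.2, 56.2]
tool_rot: [-3.142, 0.0, -1.07]
contact_force: [-0.9, -1.0, -1.2]
finger_gap: 49.1
```

Emit:
play_rows(moves=[[[0.018, 0.01, 0, 0, 0, 0], [0, 0, 0, 0, 0, 0], [0, 0, 0, 0, 0, 0]]])

```text
t: 14.68
eef_pos: [557.8, 104.4, 56.2]
tool_rot: [-3.142, 0.0, -1.07]
contact_force: [0.1, -0.0, -0.2]
finger_gap: 48.9
```

Emit:
play_rows(moves=[[[0.018, 0.01, 0, 0, 0, 0], [0, 0, 0, 0, 0, 0], [0, 0, 0, 0, 0, 0]]])

```text
t: 14.93
eef_pos: [558.0, 104.4, 56.2]
tool_rot: [-3.142, 0.0, -1.07]
contact_force: [-0.3, 0.1, -0.5]
finger_gap: 48.8
```

Emit:
play_rows(moves=[[[0.018, 0.01, 0, 0, 0, 0], [0, 0, 0, 0, 0, 0], [0, 0, 0, 0, 0, 0]]])

```text
t: 15.18
eef_pos: [558.2, 104.5, 56.2]
tool_rot: [-3.141, 0.0, -1.07]
contact_force: [0.7, -0.2, -1.1]
finger_gap: 49.3
```

Emit:
play_rows(moves=[[[0.018, 0.01, 0, 0, 0, 0], [0, 0, 0, 0, 0, 0], [0, 0, 0, 0, 0, 0]]])

```text
t: 15.43
eef_pos: [558.4, 104.6, 56.2]
tool_rot: [-3.142, 0.0, -1.07]
contact_force: [-0.2, -0.1, -2.0]
finger_gap: 49.6
```

Emit:
play_rows(moves=[[[0.018, 0.01, 0, 0, 0, 0], [0, 0, 0, 0, 0, 0], [0, 0, 0, 0, 0, 0]]])

```text
t: 15.68
eef_pos: [558.5, 104.7, 56.2]
tool_rot: [3.142, 0.0, -1.07]
contact_force: [0.1, 0.2, -1.8]
finger_gap: 49.1
```

Emit:
play_rows(moves=[[[0.018, 0.01, 0, 0, 0, 0], [0, 0, 0, 0, 0, 0], [0, 0, 0, 0, 0, 0]]])

```text
t: 15.93
eef_pos: [558.7, 104.8, 56.2]
tool_rot: [-3.142, 0.0, -1.07]
contact_force: [0.3, -0.5, -1.8]
finger_gap: 49.1
```

Emit:
play_rows(moves=[[[0.018, 0.01, 0, 0, 0, 0], [0, 0, 0, 0, 0, 0], [0, 0, 0, 0, 0, 0]]])

```text
t: 16.18
eef_pos: [558.9, 104.9, 56.2]
tool_rot: [-3.142, 0.0, -1.07]
contact_force: [-0.1, -0.2, -0.6]
finger_gap: 48.8
```

Emit:
play_rows(moves=[[[0.018, 0.01, 0, 0, 0, 0], [0, 0, 0, 0, 0, 0], [0, 0, 0, 0, 0, 0]]])

```text
t: 16.43
eef_pos: [559.1, 105.0, 56.2]
tool_rot: [-3.142, 0.0, -1.07]
contact_force: [0.7, 0.2, -1.6]
finger_gap: 49.0
```

Emit:
play_rows(moves=[[[0.018, 0.01, 0, 0, 0, 0], [0, 0, 0, 0, 0, 0], [0, 0, 0, 0, 0, 0]]])

```text
t: 16.68
eef_pos: [559.3, 105.1, 56.2]
tool_rot: [-3.141, 0.0, -1.07]
contact_force: [-0.2, -0.3, -0.3]
finger_gap: 49.0
```

```bash
cat > v.py <<'E'
from h import *
import sys
c,im=snap('wrist',sys.argv[1]+'.png');o=ctrl.observe();t=o['eef_pos']; print(t,o['tool_rot'],o['contact_force'])
b=[180,190];S=3.5
z=np.clip(im[b[1]:b[1]+170,b[0]:b[0]+200,::-1].astype(float)*1.5,0,255).astype(np.uint8); z=cv2.resize(z,None,fx=S,fy=S,interpolation=cv2.INTER_CUBIC)
cv2.imwrite('pics/'+sys.argv[1]+'z.png',z)
E
python3 v.py w6
```

```text
[559.27279278 105.10956433  56.22155379] [-3.14153362e+00  3.82707125e-05 -1.06998440e+00] [ 0.18667836  0.43709606 -0.99666501]
```

View pics/w6z.png

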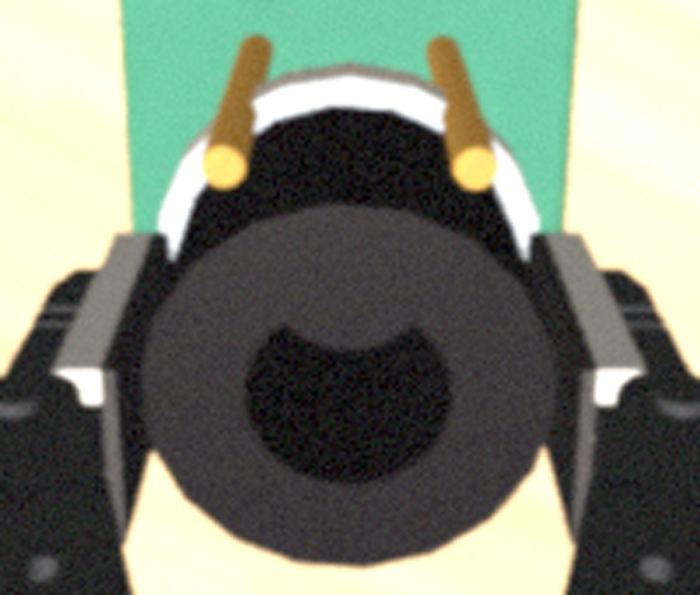

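Emit:
play_rows(moves=[[[0.028, -0.008, 0, 0, 0, 0], [0, 0, 0, 0, 0, 0], [0, 0, 0, 0, 0, 0]]])

```text
t: 16.98
eef_pos: [559.4, 105.1, 56.2]
tool_rot: [3.141, 0.0, -1.07]
contact_force: [-0.7, -0.4, -1.1]
finger_gap: 49.3
```

Emit:
play_rows(moves=[[[0.018, 0.01, 0, 0, 0, 0], [0, 0, 0, 0, 0, 0], [0, 0, 0, 0, 0, 0]]])

```text
t: 17.23
eef_pos: [559.5, 105.1, 56.2]
tool_rot: [3.141, 0.0, -1.07]
contact_force: [-1.4, 0.3, -0.1]
finger_gap: 48.9
```

Emit:
play_rows(moves=[[[0.018, 0.01, 0, 0, 0, 0], [0, 0, 0, 0, 0, 0], [0, 0, 0, 0, 0, 0]]])

```text
t: 17.48
eef_pos: [559.6, 105.2, 56.2]
tool_rot: [3.141, 0.0, -1.07]
contact_force: [-4.3, 0.5, 1.2]
finger_gap: 49.2
```

Emit:
play_rows(moves=[[[-0.014, 0.026, 0, 0, 0, 0], [0, 0, 0, 0, 0, 0], [0, 0, 0, 0, 0, 0]]])

```text
t: 17.73
eef_pos: [559.6, 105.3, 56.2]
tool_rot: [3.141, 0.0, -1.07]
contact_force: [-3.9, -1.0, 0.5]
finger_gap: 49.0
```

```bash
python3 -c "
from h import *
for i in range(3):
    eyes.read_camera('top');o=ctrl.observe();print(o['eef_pos'].round(2),o['contact_force'].round(2))"
```

```text
[559.6  105.22  56.15] [-4.13 -0.37  2.  ]
[559.57 105.27  56.17] [-3.69 -1.59  0.05]
[559.59 105.28  56.17] [-4.67 -0.62  1.64]
```

Emit:
play_rows(moves=[[[-0.004, 0.022, 0, 0, 0, 0], [0, 0, 0, 0, 0, 0], [0, 0, 0, 0, 0, 0]]])

```text
t: 18.13
eef_pos: [559.6, 105.3, 56.2]
tool_rot: [3.141, -0.0, -1.07]
contact_force: [-5.4, -1.2, 1.8]
finger_gap: 48.9
```

```bash
cat > f.py <<'E'
from h import *
F=[];P=[]
for i in range(5):
    eyes.read_camera('top');o=ctrl.observe();F.append(o['contact_force']);P.append(o['eef_pos'])
f=np.mean(F,0)-np.array([0,-.1,-1.3]);print(np.mean(P,0).round(2),f.round(2),'push',-(f[0]*.8776+f[1]*.4794),'lat',-f[0]*.4794+f[1]*.8776,o['t'])
E
python3 f.py
```

```text
[559.58 105.32  56.16] [-4.59 -2.    3.19] push 4.989986341806933 lat 0.4464255431092117 18.3833
```

Emit:
play_rows(moves=[[[0, 0, 0.01, 0, 0, 0], [0, 0, 0, 0, 0, 0], [0, 0, 0, 0, 0, 0], [0, 0, 0, 0, 0, 0]]])

```text
t: 18.72
eef_pos: [559.6, 105.3, 56.2]
tool_rot: [3.141, -0.0, -1.07]
contact_force: [-4.2, -2.6, 1.0]
finger_gap: 49.0
```

```bash
python3 f.py; python3 v.py w7
```

```text
[559.58 105.34  56.19] [-4.26 -2.48  1.93] push 4.929262641567881 lat -0.13339486622578534 18.9667
[559.61592607 105.36025374  56.22546138] [ 3.14120383e+00 -1.54164577e-04 -1.07029501e+00] [-4.77946673 -1.80648137  0.22417207]
```

View pics/w7z.png

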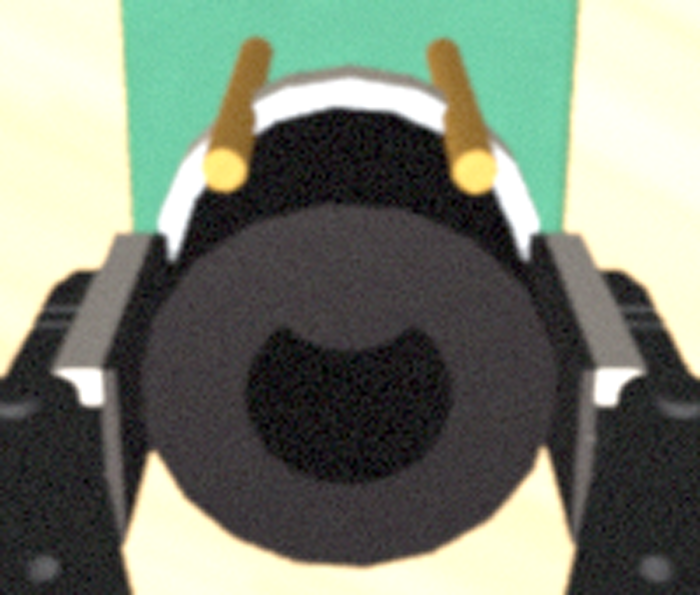

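Emit:
play_rows(moves=[[[0, 0, 0, 0, 0, 0], [0, 0, 0, 0, 0, 0], [0, 0, 0, 0, 0, 0], [0, 0, 0, 0, 0, 0], [-0.013, -0.007, 0, 0, 0, 0], [-0.013, -0.007, 0, 0, 0, 0], [0, 0, 0, 0, 0, 0]]], squeeze=20)

```text
t: 19.6
eef_pos: [559.5, 105.4, 56.2]
tool_rot: [-3.141, -0.0, -1.07]
contact_force: [-2.4, -2.0, -0.4]
finger_gap: 48.7
```

```bash
python3 f.py
```

```text
[559.54 105.38  56.25] [-2.6  -2.55 -0.4 ] push 3.5004112105070995 lat -0.9880993920045129 19.85
```

Emit:
play_rows(moves=[[[-0.01, -0.015, 0, 0, 0, 0], [0, 0, -0.005, 0, 0, 0], [0, 0, 0, 0, 0, 0]]])

```text
t: 20.1
eef_pos: [559.5, 105.4, 56.3]
tool_rot: [-3.141, -0.0, -1.07]
contact_force: [-2.6, -1.6, -2.5]
finger_gap: 49.1
```

```bash
python3 f.py
```

```text
[559.5  105.4   56.28] [-1.05 -2.7  -0.96] push 2.2184055915924623 lat -1.8686197424830036 20.35
```

Emit:
play_rows(moves=[[[0.01, -0.018, -0.01, 0, 0, 0], [0, 0, 0, 0, 0, 0], [0, 0, 0, 0, 0, 0]]])

```text
t: 20.6
eef_pos: [559.5, 105.4, 56.2]
tool_rot: [-3.141, 0.0, -1.07]
contact_force: [-3.3, -2.5, -0.7]
finger_gap: 49.1
```

```bash
python3 f.py
```

```text
[559.5  105.37  56.23] [-1.82 -1.93 -0.09] push 2.5202693138344006 lat -0.8229665478509121 20.85
```

Emit:
play_rows(moves=[[[0.006, -0.01, -0.01, 0, 0, 0], [0, 0, 0, 0, 0, 0], [0, 0, 0, 0, 0, 0]]])

```text
t: 21.1
eef_pos: [559.5, 105.3, 56.2]
tool_rot: [-3.141, 0.0, -1.07]
contact_force: [-3.4, -2.5, -0.0]
finger_gap: 48.9
```

```bash
python3 f.py
```

```text
[559.53 105.31  56.15] [-2.84 -1.57  1.71] push 3.2439955249094505 lat -0.017731282717961427 21.35
```

Push 3.2 N, sideways 0, seated lightly. Releasing.

Emit:
play_rows(moves=[[[0, 0, 0, 0, 0, 0], [0, 0, 0, 0, 0, 0], [0, 0, 0, 0, 0, 0], [0, 0, 0, 0, 0, 0], [0, 0, 0, 0, 0, 0], [0, 0, 0, 0, 0, 0]]], hand=-1)

```text
t: 21.85
eef_pos: [559.7, 105.2, 56.2]
tool_rot: [-3.141, 0.0, -1.07]
contact_force: [-0.7, 0.8, -0.8]
finger_gap: 85.3
```

```bash
python3 f.py; python3 v.py w8
```

```text
[559.59 105.18  56.1 ] [0.25 0.11 1.15] push -0.2779775609433555 lat -0.021876151126399873 22.1
[559.58410951 105.13412343  56.09933674] [-3.14142690e+00  5.15611747e-05 -1.07006266e+00] [-0.72896471  0.37881822  0.35549789]
```

View pics/w8z.png

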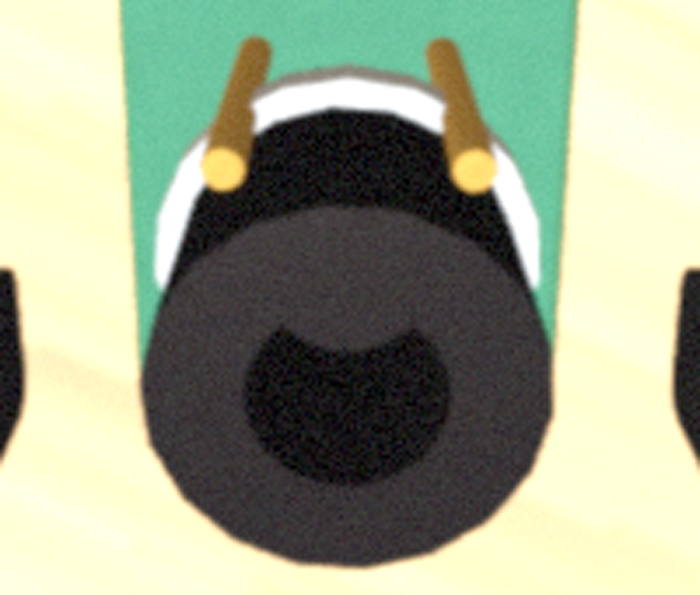

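The core stands at both pins; fingers are clear at x<20 and x>675. Lifting off.

Emit:
play_rows(moves=[[[0, 0, 0.5, 0, 0, 0], [0, 0, 1.0, 0, 0, 0], [0, 0, 2, 0, 0, 0], [0, 0, 2, 0, 0, 0], [0, 0, 2, 0, 0, 0], [0, 0, 2, 0, 0, 0], [0, 0, 2, 0, 0, 0], [0, 0, 0, 0, 0, 0], [0, 0, 0, 0, 0, 0], [0, 0, 0, 0, 0, 0]]])

```text
t: 22.98
eef_pos: [559.4, 105.2, 171.2]
tool_rot: [-3.141, 0.0, -1.07]
contact_force: [0.4, -0.1, 0.6]
finger_gap: 85.2
```

Run:
```python
from h import *
c,im=snap('wrist','w9.png');o=ctrl.observe();print(o['eef_pos'],o['contact_force'])
b=[200,120];S=5
z=np.clip(im[b[1]:b[1]+120,b[0]:b[0]+150,::-1].astype(float)*1.4,0,255).astype(np.uint8); z=cv2.resize(z,None,fx=S,fy=S,interpolation=cv2.INTER_CUBIC)
def circ(x,y,zz,r,col):
    p=np.array([proj(c,[x+r*np.cos(a),y+r*np.sin(a),zz]) for a in np.linspace(0,6.28,60)])
    cv2.polylines(z,[((p-b+.5)*S).astype(np.int32)],True,col,1)
x,y=559.1,105.3
circ(x,y,48,29,(0,0,255));circ(x,y,83,25,(255,0,0))
for s in (1,-1):
    a=0.5+s*np.radians(35); circ(x+28*np.cos(a),y+28*np.sin(a),68,3,(0,255,0))
cv2.imwrite('pics/w9z.png',z)
c,im=snap('side'); cv2.imwrite('pics/s9z.png',cv2.resize(im[150:240,200:320,::-1],None,fx=6,fy=6,interpolation=cv2.INTER_CUBIC))
for n in ['top']:
    c,im=snap(n)
    for t in ['pot','gear','bushing','guide','core']:
        print(t,[(round(q['p'],2),toworld(c,q['point']).round(1)) for q in search_frame(t,n)[:1]])
```

```text
[559.05188714 105.14244335 170.62898792] [ 0.51530459  0.15327534 -0.77661515]
pot [(0.69, array([ 541.6, -136.2,   57.6]))]
gear [(0.69, array([ 457.8, -293.4,   14.8]))]
bushing [(0.57, array([688.8, -60.9,  23.3]))]
guide [(0.57, array([ 671.8, -217.4,   11.7]))]
core [(0.49, array([539.8,  70.4,  14.6]))]
```

View pics/w9z.png

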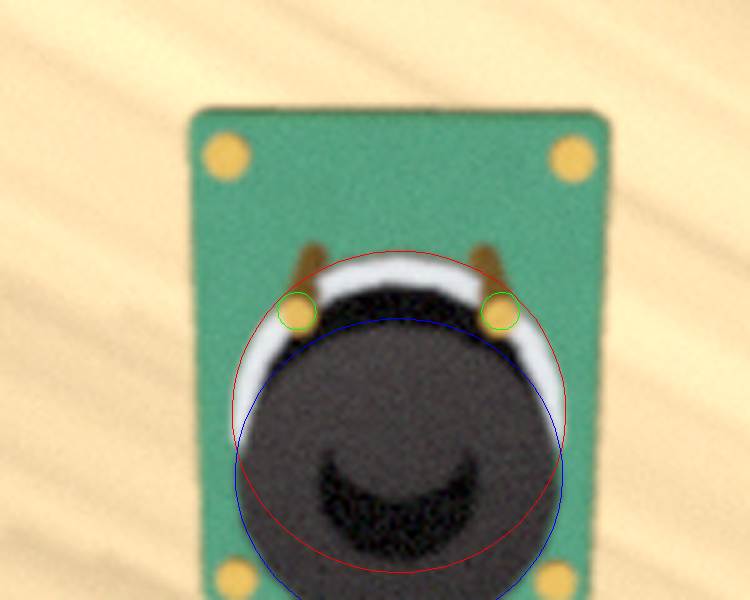

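View pics/s9z.png

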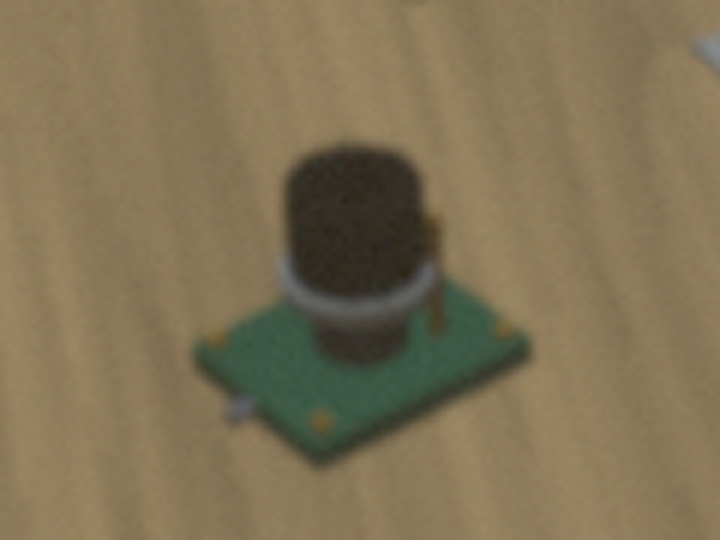

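Side view: the core stands upright with an even platform rim around it. Wrist view: its foot touches both pins, near (297,315) and (500,315).

```bash
python3 -c "
from rig import ctrl
print(ctrl.job_done())"
```

```text
the job is handed in; nothing more can be done
None
```

The core is standing by itself on the platform against both pins, and I handed the job in at about 23 s of the 67 s allowed.

- **Placing:** I set it down with about 2.5 N of contact force, then slid it towards the pins. It caught on the right pin first, at about 4 N. I gave way sideways until the side force was close to zero.
- **Pressing:** I held it on both pins for well over half a second at about 4.9–5.0 N. That is roughly 3 N on each pin, worked out from the wrist force, since I had no direct pin reading. I eased the push to about 3 N, opened the jaws and lifted away.
- **Last checks:** The wrist and side pictures show the core upright, touching both pins, with an even rim of platform around it. The gripper is clear of it.
- **Bystanders:** All four are within about 4 mm of where I first measured them (the bushing against its less certain side-view reading). That is within the error of the measurement.
- **Disagreements:**
  - The core met the pins about 1.4 mm further on than the camera estimate of the stand; I went by the contact force.
  - While I was easing the push, the side force briefly drifted to about −1.9 N, and I brought it back to zero before releasing.
  - After release, the network's top-view search reported the core at (540, 70, 15) with low confidence. I discounted it because the pictures contradict it.

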